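# Overhang the bed plate for pick-up

### The job

Get the aluminium bed plate on the drying ledge ready to be picked up by its edge: with the fingers, push the stop post all the way out to the front so that the way is free, then push the plate along the ledge until about a third of its length sticks out over the open end. Leave it lying flat and roughly square to the ledge; only push things, never lift or carry the plate, do not let it drop, and leave everything else where it stands.

Things in the scene. Friction and masses are not known exactly. Their poses are not given: they have to be found in the camera images.
- ledge_end (a point): Middle of the top edge of the drying ledge's open end, which the plate is to stick out of. y runs along the ledge, outward through this end; x across it, away from the robot; z up. The fixed plywood board (y -320 to 0 mm, x -55 to 55 mm) has its level top 60 mm above the table. A fence on its far side (x 47 to 55 mm) is 10 mm high; front and ends have none.
- plate: Loose flat aluminium plate lying on the ledge: 120 mm long (its y, roughly along the ledge), 80 mm wide (its x), 6 mm thick, 0.11 to 0.22 kg, a small hole in each corner. Origin: centre of its underside; the rear edge is 60 mm behind it. It starts well back from the stop post and the open end.
- stop_post (a point): Centre of the steel stop post, a block 25 mm across the ledge by 16 mm along it, 40 mm high above the board; this point is 20 mm above the board. It stands 25 mm in from the open end, over the front half of the board, in the plate's path, and moves with joint stop. Axes as ledge_end.
- stop (a joint): Travel (m) of the stop post on its cross slide towards the front (the ledge's -x). 0: closed, in the plate's way, its inner (+x) face at x = -20 mm. 0.05: fully out on the short guide in front, clear of the board. About 2 N of friction; stays where it is left; cannot lift or turn.
- jar: Bystander, leave alone: black screw-top jar, 64 mm across, 66 mm high, in front of the ledge (its -x side). Origin: centre of its underside.
- cup: Bystander, leave alone: small blue plastic cup, 72 mm across, 62 mm high, behind the ledge. Origin: centre of its underside.
- gear: Bystander, leave alone: grey printed gear wheel with a hub, 72 mm across, 30 mm high, behind the ledge. Origin: centre of its underside.
- block: Bystander, leave alone: cork sanding block, 45 x 80 x 28 mm, in front of the ledge. Origin: centre of its underside.
- rinse: Bystander, leave alone: clear rinse bottle, 60 mm across, 130 mm high, at the left or right of the table. Origin: centre of its underside.
- scraper: Bystander, leave alone: spatula-like scraper lying on the table, at the left or right of the table. Origin: underside, near its middle.
- driver: Bystander, leave alone: screwdriver lying on the table, at the left of the table. Origin: underside, near its middle.
Things that resemble listed ones, but are neither listed nor needed, are in the scene too. What is meant by the plate is not green or pink, and is the smaller of those in its own colour.

How it is judged (in metres and radians):
On the way, in this order (a step that is already met when the one before it is completed fails the run):
1. the stop post is pushed out of the way (value of joint stop above 0.04 m), for 0.1 s.
2. the plate sticks out over the open end (y of plate in the frame of ledge_end between -0.034 and -0.008 m), for 0.2 s.
At the end, for the whole second after the job is handed in: The stop is out by more than 40 mm of its 50; the plate rests flat and still on the ledge, within about 11 degrees of square to it, with 26 to 52 mm of its 120 mm length sticking out over the open end (all of step 2 and value of joint stop above 0.04 m and height (world z) of plate between 0.057 and 0.063 m and angle between plate's own z axis and vertical below 0.05 rad and angle between the y axis of plate and the y axis of ledge_end, either way round below 0.2 rad and linear speed of plate below 0.01 m/s); the robot touches nothing.
It fails at once if the plate is lifted off the ledge (height (world z) of plate above 0.07 m).
It fails at once if the plate drops off or tips over an edge (height (world z) of plate below 0.049 m or angle between plate's own z axis and vertical above 0.2 rad).
It fails at once if a bystander is moved by more than 20 mm (distance of any of jar, cup, gear, block, rinse, scraper, driver from where it was at the start of the episode above 0.02 m).
It also fails if it takes over 48 s, if anything falls off the work surface, if the arm or the gripper's body presses on something with over 40 N, if the wrist force passes 120 N, or if a joint passes its speed limit or range.

### The arm

A 6-joint arm with a two-finger parallel gripper is mounted at the origin on the work surface. World frame = base frame: x ahead of the robot, y to its left, z up, the work surface at z = 0. Lengths are in m, angles in degrees, forces in N, time in s.
With the tool pointing down it reaches from about 0.225 to 0.725 m from the base axis. Payload 3.1 kg.
Tool frame: the origin (TCP) lies between the finger pads; the fingertips stand 17 mm ahead of it and the grasp point (between the pads) lies 2 mm behind it; z points along the fingers, y is the direction in which the jaws open and shut (so a half turn about z gives the same grasp; the last joint's range is limited). The gripper opens to 85 mm and grips with 20 to 120 N. Pads are 22 mm wide; open, the fingers measure 114 mm over their backs; the gripper's body (76 mm by 85 mm) begins 54 mm behind the grasp point. The pads swing forward as they close: fully open they stand 13 mm farther back than shut.
Start: joints at [-7.322, 2.75, 5.684, 92.934, 0, 82.678], TCP at [0.525, -0, 0.248] pointing down, gripper open.
Joint ranges: [-166.93, 166.93], [-56.73, 111.36], [-69.38, 81.34], [-121.58, 131.49], [-85.45, 84.26], [-180, 180]. Speed limits (degrees/s): [159.86, 159.86, 180, 180, 180, 180].

### API

Orientations are given as [roll, pitch, yaw] about the fixed x, y, z axes, in that order (R = Rz(yaw) Ry(pitch) Rx(roll)).
In Python, from plant import state, snapshot, camera_info, job, models gives the robot as it stands.
- The arm moves only by the tool move_arm, never from a script. Its argument "deltas" is one flat list of numbers, 5 for each row, row after row: the shift along the world's x, y, z in mm, then the turn about the world's z in degrees, then the opening, from 0 (shut) to 1 (fully open). A call has 1 to 8 rows; each row is the pose to reach, as a shift and turn from the pose commanded when the call began; what a row does not reach only later rows make up. A row lasts 1/12 s, in which the tool goes at most 41.7 mm and 7.16 degrees, less where a joint would pass 70% of its speed; a pose out of reach is approached as far as the arm can. A call with a gripper value outside its range is refused whole. The fingers move at their own pace and stop on an object; "grip_force" is the grip in N (left out, the last holds). Time passes only in rows, so rows that repeat a pose let the fingers close. It gives the time, the measured TCP pose, the force and the opening at its end, in the units of the state.
- state(): the state, without advancing time (a new reading comes with each control period).
- snapshot(name): name is "scene" or "side" or "wrist"; returns the picture (420x560x3 uint8, red, green, blue); there is no depth.
- camera_info(name): a dict with "fov_y" (degrees; the focal length in pixels is half the picture's height over the tangent of half this angle, whatever the lens; pixels are square), "cx", "cy" (the principal point, pixels), "R" (3x3) and "t" (3): a world point X has camera coordinates R X + t. Camera axes: x right, y down, z forward; pixel columns grow to the right and rows downward; lengths in m; the calibration is good to about 2 mm. The wrist camera is an equidistant fisheye: a pixel r from the principal point sees the ray r / f radians off the axis. A picture is of the moment at which its call begins: read the wrist's pose just before it. camera_info takes no time and is no camera call; for the wrist camera it gives the pose at the moment of the call.
- job.hand_in(): hands the job in, once; it reports no verdict.
Trained networks look in the newest picture that a camera, given by its name, has taken for a name from the list of things; names that differ only in an ending like _2 or _b are one class to them, and where a whole thing is asked for, a point or a joint stands for the part that bears it (a point fixed in the world has none). Each returns a list of dicts, best first, with "p" (0 to 1); they miss things now and then, are a little off and sometimes report something else, mostly with a low value. They report only what shows in the picture. A call takes as long as a camera call. They do not tell look-alikes from the thing itself.
- models.look_for(camera, thing): "location" ([x, y, z] in m, in the coordinates of the camera as it stood for that picture, good to about 4 mm: the middle of the surface that is visible of it).
The state is a dict: "t": time; "joint_pos": joint angles; "dq": joint speeds; "joint_torque": joint torques, N m; "position": TCP position; "tool_rot": TCP orientation; "ft_force": force on the tool from outside, world axes, zero at the start; "moment": the same for the moment, N m; "width": finger opening in m.
Only numpy, scipy, OpenCV 4.12 (cv2) and the standard library are available. Lean on these libraries where they do the work, as an engineer would, in place of code of your own. Each camera call takes 0.05 s, during which the arm holds its last target.

## Working session

There is one attempt and no reset: what is moved stays moved. The work goes in short steps, Python scripts to look and compute and a tool call to move; the robot and the scene stay as the last step left them, time stands still between calls to the robot, and variables do not carry over. Pictures are saved under pics/ and viewed, and the job is handed in when it is done.

Besides the shell and the picture viewer there is one more tool, called after "Call:" as a command line: name --argument value ..., lists and objects as JSON in quotes. move_arm: Moves the arm, as the interface text tells. Its arguments: {"type":"object","properties":{"deltas":{"type":"array","items":{"type":"number"}},"grip_force":{"type":"number"}},"required":["deltas"]}

```bash
ls; mkdir -p pics; python3 - <<'E'
from plant import state, snapshot, camera_info, job, models
import cv2
for n in ("scene","side","wrist"):
    im=snapshot(n); cv2.imwrite(f"pics/{n}0.png",im[:,:,::-1])
    print(n,camera_info(n))
    for th in ("plate","stop_post","jar","cup","block","gear"):
        if n!="wrist":
            import numpy as np
            ci=camera_info(n)
            for r in models.look_for(n,th)[:4]:
                X=np.array(ci["R"]).T@(np.array(r["location"])-np.array(ci["t"]))
                print(th,round(r["p"],2),X.round(3))
print(state())
E
```

```text
pics
scene {'fov_y': 57.89930078814362, 'cx': 273.48178555758153, 'cy': 204.893670892123, 'R': array([[ 0.40186743,  0.91549846,  0.01910885],
       [ 0.55314254, -0.22607138, -0.80182608],
       [-0.72975057,  0.3327977 , -0.59725187]]), 't': array([-0.22630652, -0.22117326,  1.34843686])}
plate 0.87 [ 0.367 -0.244  0.011]
plate 0.8 [ 0.573 -0.001  0.066]
plate 0.74 [0.391 0.248 0.01 ]
stop_post 0.52 [0.476 0.086 0.031]
jar 0.7 [ 0.444 -0.044  0.059]
cup 0.95 [0.718 0.06  0.042]
block 0.53 [0.476 0.091 0.031]
block 0.22 [ 0.573 -0.002  0.068]
gear 0.96 [ 0.669 -0.104  0.017]
side {'fov_y': 50.50638048233226, 'cx': 276.7181423210907, 'cy': 213.7518180491807, 'R': array([[-0.98430949, -0.17626799, -0.00802647],
       [-0.13020034,  0.75625704, -0.64118886],
       [ 0.11909115, -0.63008323, -0.76734114]]), 't': array([0.51829611, 0.12055917, 1.02530024])}
plate 0.93 [0.376 0.26  0.009]
plate 0.92 [0.573 0.01  0.058]
plate 0.86 [ 0.61  -0.25   0.001]
plate 0.85 [ 0.36  -0.232  0.005]
stop_post 0.65 [0.586 0.155 0.091]
cup 0.73 [0.726 0.05  0.033]
block 0.73 [0.474 0.094 0.025]
gear 
[... 318 characters left out ...]
534316, -0.04166453,  0.38096872])}
{'t': 0.75, 'joint_pos': array([-7.32269441e+00,  2.74818132e+00,  5.68638147e+00,  9.29330103e+01,
        4.94197291e-04,  8.26769326e+01]), 'dq': array([-0.09443858,  0.01085919,  0.04807938, -0.09151328, -0.01979252,
        0.09171598]), 'joint_torque': array([-1.32378368e-04, -3.38551068e+01,  3.20095074e+01,  5.43648985e-04,
       -1.64213543e-04,  1.17082254e-05]), 'position': array([ 5.25014240e-01, -1.45377586e-05,  2.48353017e-01]), 'tool_rot': array([1.79994789e+02, 1.71353923e-04, 9.00003730e+01]), 'ft_force': array([-0.03626391,  0.2232738 , -0.03767418]), 'moment': array([ 0.00055779, -0.01416858, -0.00545791]), 'width': 0.0855022801638891}
```

View pics/scene0.png

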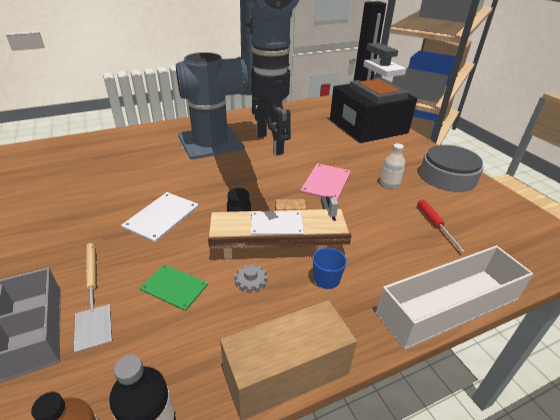

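View pics/side0.png

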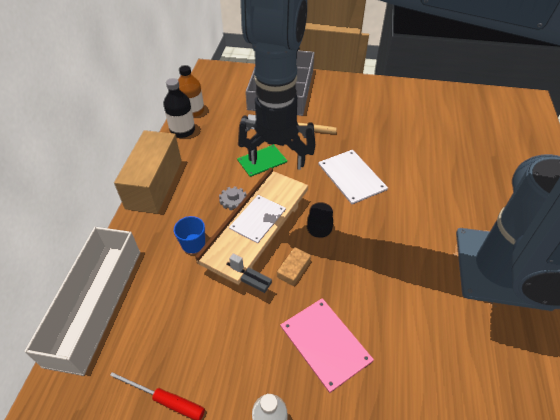

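View pics/wrist0.png

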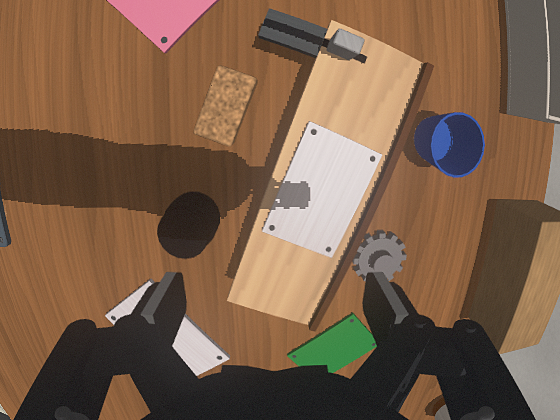

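The plate on the ledge shows at wrist (322,190). The look-alikes are a larger white plate on the table at scene (160,215), a pink one at (326,180) and a green one at (174,286). I'm choosing the one on the ledge. The post shows at wrist (347,42), at the +y end. Next I'll measure in close crops.

```bash
cat > h.py <<'E'
from plant import state, snapshot, camera_info, job, models
import cv2, numpy as np
def back(ci,u,v,z,fish):
    R=np.array(ci["R"]);t=np.array(ci["t"]);f=210/np.tan(np.radians(ci["fov_y"]/2))
    x,y=(u-ci["cx"])/f,(v-ci["cy"])/f
    if fish:
        r=np.hypot(x,y); d=np.array([np.sin(r)*x/r,np.sin(r)*y/r,np.cos(r)])
    else: d=np.array([x,y,1.])
    C=-R.T@t; d=R.T@d
    return (C+d*(z-C[2])/d[2])
def proj(ci,X,fish):
    R=np.array(ci["R"]);t=np.array(ci["t"]);f=210/np.tan(np.radians(ci["fov_y"]/2))
    p=R@np.array(X)+t
    if fish:
        rr=np.hypot(p[0],p[1]);th=np.arctan2(rr,p[2]);k=th/rr
        return ci["cx"]+f*k*p[0],ci["cy"]+f*k*p[1]
    return ci["cx"]+f*p[0]/p[2],ci["cy"]+f*p[1]/p[2]
E
python3 - <<'E'
import cv2
im=cv2.imread("pics/wrist0.png")[5:345,190:460]
cv2.imwrite("pics/wc.png",cv2.resize(im[:170],None,fx=2.9,fy=2.9,interpolation=cv2.INTER_CUBIC))
cv2.imwrite("pics/wd.png",cv2.resize(im[150:],None,fx=2.9,fy=2.9,interpolation=cv2.INTER_CUBIC))
im=cv2.imread("pics/side0.png")[160:305,190:320]
cv2.imwrite("pics/sc.png",cv2.resize(im,None,fx=4,fy=4,interpolation=cv2.INTER_CUBIC))
E
```

```text
(no output)
```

View pics/wc.png

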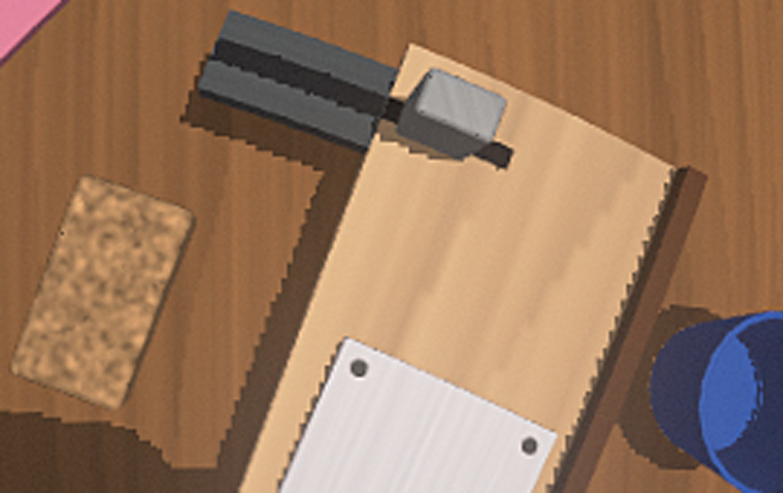

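View pics/wd.png

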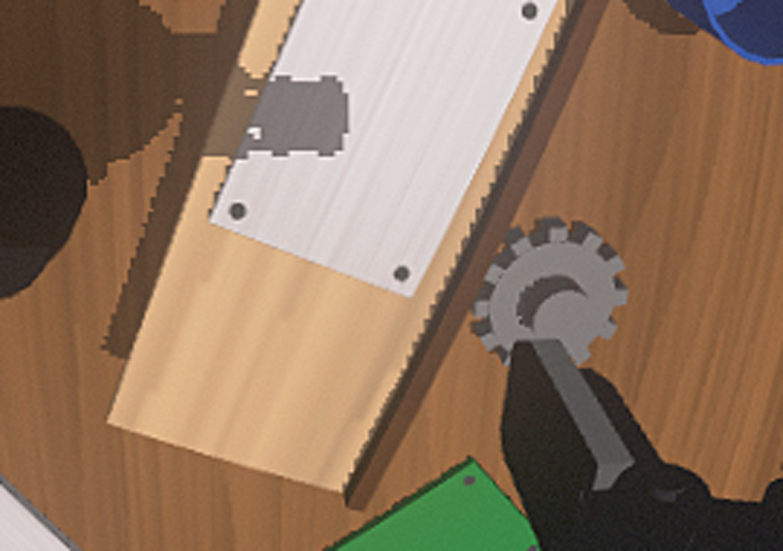

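View pics/sc.png

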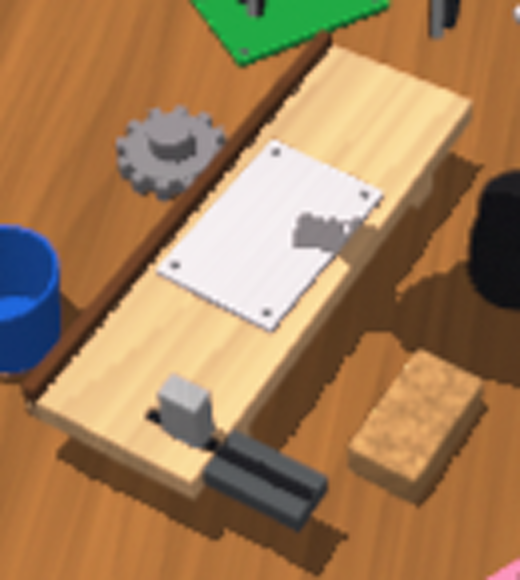

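```bash
python3 - <<'E'
from h import *
ci=camera_info("wrist")
def c(x,y,o): return 190+x/2.9, o+y/2.9
L=[(410,44,5,.06),(676,168,5,.06),(107,422,155,.06),(345,493,155,.06)]
l=np.array([back(ci,*c(a,b,o),z,True)[:2] for a,b,o,z in L])
m=np.array([[-.055,0],[.047,0],[-.055,-.32],[.047,-.32]])
def fit(m,l):
    mc,lc=m.mean(0),l.mean(0);a=m-mc;b=l-lc
    th=np.arctan2((a[:,0]*b[:,1]-a[:,1]*b[:,0]).sum(),(a*b).sum())
    R=np.array([[np.cos(th),-np.sin(th)],[np.sin(th),np.cos(th)]]);t=lc-R@mc
    return R,t,np.degrees(th),(m@R.T+t-l)*1000
R,t,th,e=fit(m,l);print("ledge",t.round(4),th.round(2),e.round(1).tolist())
P=[(347,338,5),(556,434,5),(210,222,155),(410,297,155)]
p=np.array([back(ci,*c(a,b,o),.066,True)[:2] for a,b,o in P])
mp=np.array([[-.04,.06],[.04,.06],[-.04,-.06],[.04,-.06]])
Rp,tp,thp,e=fit(mp,p);print("plate",tp.round(4),thp.round(2),e.round(1).tolist(),"in ledge",((tp-t)@R*1000).round(1),((p-t)@R*1000).round(1).tolist())
s=np.array([back(ci,*c(a,b,5),.1,True)[:2] for a,b in [(435,68),(507,100),(492,142),(416,108)]])
print("post",((s-t)@R*1000).round(1).tolist(), s.mean(0))
k=np.array([back(ci,*c(a,b,5),.06,True)[:2] for a,b in [(232,10),(197,88)]]);print("guide",((k-t)@R*1000).round(1).tolist())
k=np.array([back(ci,*c(a,b,5),.028,True)[:2] for a,b in [(85,176),(195,215),(15,370),(120,410)]]);print("block",((k-t)@R*1000).round(1).tolist())
for n in("jar","cup","gear","block","stop_post","plate"):
    for r in models.look_for("wrist",n)[:2]:
        X=np.array(ci["R"]).T@(np.array(r["location"])-np.array(ci["t"]));print(n,round(r["p"],2),X.round(3),((X[:2]-t)@R*1000).round(0))
np.savez("led.npz",R=R,t=t)
def W(x,y): return (R@np.array([x,y])/1000+t).round(4)
print(W(0,0))
E
```

```text
ledge [0.6318 0.1525] -19.87 [[-0.0, 0.2], [0.1, -0.1], [0.2, -0.5], [-0.3, 0.3]]
plate [ 0.5725 -0.0007] -22.28 [[-0.5, 0.7], [0.8, 0.1], [-0.8, -0.1], [0.5, -0.8]] in ledge [  -3.6 -164.2] [[-40.4, -103.1], [38.1, -106.4], [-45.4, -222.1], [33.1, -225.3]]
post [[-48.2, -17.7], [-25.2, -18.0], [-25.0, -32.2], [-49.2, -31.7]] [0.58863351 0.14162861]
guide [[-113.6, -10.3], [-114.8, -40.5]]
block [[-146.1, -78.0], [-103.2, -79.3], [-147.7, -154.4], [-105.3, -156.2]]
jar 0.96 [ 0.431 -0.037  0.067] [-124. -246.]
cup 0.92 [0.737 0.056 0.037] [132. -55.]
cup 0.44 [0.582 0.062 0.058] [ -16. -102.]
gear 0.62 [ 0.655 -0.092  0.011] [ 105. -222.]
block 0.84 [0.475 0.083 0.026] [-124. -119.]
stop_post 0.95 [0.586 0.139 0.105] [-39. -28.]
plate 0.85 [0.402 0.199 0.009] [-232.  -35.]
plate 0.83 [0.573 0.003 0.067] [  -4. -160.]
[0.6318 0.1525]
```

Call:
move_arm --deltas '[40,40,0,-7,0,80,80,0,-14,0,110,110,-30,-20,0,110,125,-60,-20,0,110,125,-100,-20,0,110,125,-100,-20,0,110,125,-100,-20,0,110,125,-100,-20,0]' --grip_force 30

```text
t: 1.72
position: [0.6339, 0.1251, 0.1467]
tool_rot: [-179.8, 0.1, 70.0]
ft_force: [0.3, -0.3, 0.6]
width: -0.0001
```

```bash
python3 - <<'E'
from h import *
for n in("wrist","side"):
    cv2.imwrite(f"pics/{n}1.png",snapshot(n)[:,:,::-1])
a=cv2.imread("pics/wrist1.png");b=cv2.imread("pics/side1.png")
cv2.imwrite("pics/b1.png",np.hstack([cv2.resize(a,(400,300)),cv2.resize(b[160:325,180:400],(400,300))]))
s=state();L=np.load("led.npz");print(s["t"],s["position"],(s["position"][:2]-L["t"])@L["R"]*1000,s["width"],s["ft_force"])
E
```

```text
1.8167 [0.63597244 0.1245604  0.15073158] [ 13.44359775 -24.86675133] -0.00019675946760753612 [ 0.34578971 -0.85619904 -0.24016135]
```

View pics/b1.png

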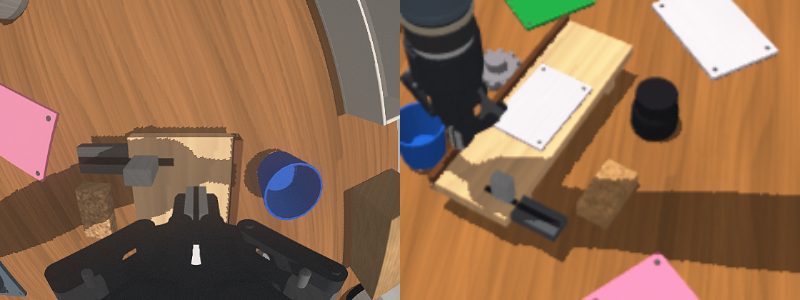

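The fingers are shut, above the board and inboard of the post, which shows at wrist (140,170) in the composite. Next I descend and push toward the front.

Call:
move_arm --deltas '[0,0,-25,0,0,0,0,-45,0,0,0,0,-58,0,0,0,0,-58,0,0]'

```text
t: 2.15
position: [0.6338, 0.1242, 0.0889]
tool_rot: [-179.9, 0.1, 69.9]
ft_force: [-1.6, 0.4, -0.4]
width: -0.0001
```

Call:
move_arm --deltas '[-8,3,0,0,0,-16,6,0,0,0,-24,9,0,0,0,-32,12,0,0,0,-40,14,0,0,0,-47,17,0,0,0,-52,19,0,0,0,-52,19,0,0,0]'

```text
t: 2.82
position: [0.5819, 0.1447, 0.091]
tool_rot: [-180.0, -0.0, 70.1]
ft_force: [-0.4, -0.3, -0.5]
width: 0.0001
```

```bash
python3 - <<'E'
from h import *
for n in("wrist","side"):
    cv2.imwrite(f"pics/{n}2.png",snapshot(n)[:,:,::-1])
a=cv2.imread("pics/wrist2.png");b=cv2.imread("pics/side2.png")
cv2.imwrite("pics/b2.png",np.hstack([cv2.resize(a,(400,300)),cv2.resize(b[160:325,180:400],(400,300))]))
s=state();L=np.load("led.npz");print(s["t"],s["position"],(s["position"][:2]-L["t"])@L["R"]*1000,s["width"],s["ft_force"])
E
```

```text
2.9167 [0.58176583 0.14428102 0.08978436] [-44.23868014 -24.74731979] 3.4061079564704954e-05 [ 0.47504659  0.65819187 -0.27707516]
```

View pics/b2.png

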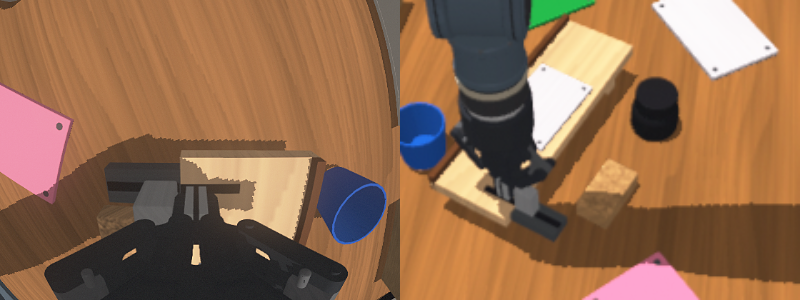

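The post is moving ahead of the fingers. I'll go on in small steps to the end of its travel, watching the force.

Call:
move_arm --deltas '[-4,1,0,0,0,-7,3,0,0,0,-9,3,0,0,0,-10,4,0,0,0]'

```text
t: 3.25
position: [0.5725, 0.1476, 0.0897]
tool_rot: [-180.0, 0.1, 70.0]
ft_force: [1.2, -2.5, -0.8]
width: -0.0002
```

Call:
move_arm --deltas '[-1,0,0,0,0,-2,1,0,0,0,-3,1,0,0,0]'

```text
t: 3.5
position: [0.5697, 0.1489, 0.09]
tool_rot: [-180.0, 0.0, 70.0]
ft_force: [2.1, -1.6, -1.7]
width: -0.0003
```

Call:
move_arm --deltas '[-1,0,0,0,0,-2,1,0,0,0,-3,1,0,0,0]'

```text
t: 3.75
position: [0.5694, 0.149, 0.0902]
tool_rot: [179.7, 0.0, 70.0]
ft_force: [9.0, -3.0, -5.8]
width: 0.0001
```

```bash
python3 - <<'E'
from h import *
cv2.imwrite("pics/wrist3.png",snapshot("wrist")[:,:,::-1]);ci=camera_info("wrist")
cv2.imwrite("pics/w3.png",cv2.resize(cv2.imread("pics/wrist3.png")[190:340,120:320],None,fx=4,fy=4))
s=state();L=np.load("led.npz");print(s["t"],s["position"],(s["position"][:2]-L["t"])@L["R"]*1000,s["ft_force"])
E
```

```text
3.8 [0.56946302 0.14900979 0.09021482] [-57.41631876 -24.48233427] [ 8.31850261 -3.30797581 -5.90683526]
```

View pics/w3.png

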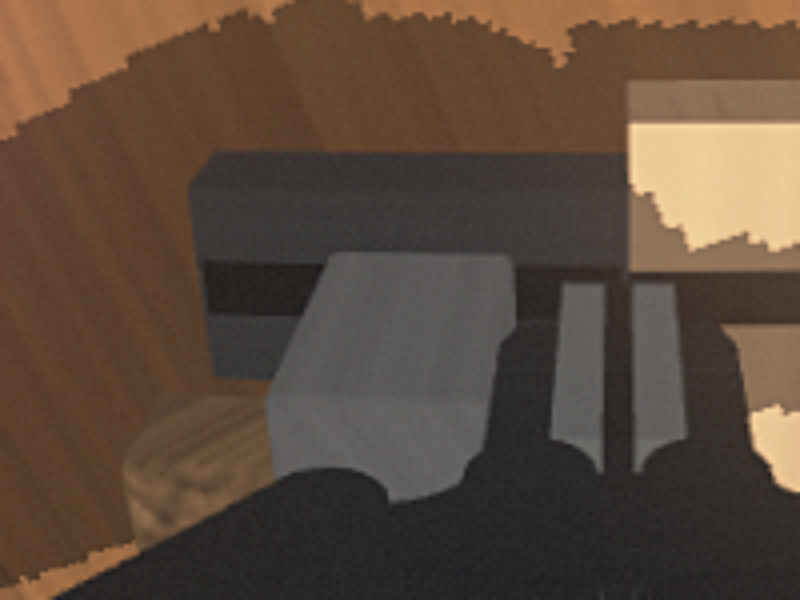

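The fingers have stalled against the end stop at about 9 N, with the post out on the guide at (390,300) in the crop, clear of the board. Now I back off, rise and travel behind the plate.

Call:
move_arm --deltas '[10,-4,0,0,0,10,-4,35,0,0,10,-4,70,0,0,2,-40,80,0,0.35,-5,-80,80,0,0.35,-12,-120,80,0,0.35,-20,-160,80,0,0.35,-25,-200,80,0,0.35]'

```text
t: 4.47
position: [0.5406, -0.0506, 0.1708]
tool_rot: [-179.9, -0.1, 70.1]
ft_force: [-0.3, -0.3, -0.2]
width: 0.03
```

Call:
move_arm --deltas '[0,-32,0,0,0.35,0,-32,-20,0,0.35,0,-32,-20,0,0.35,0,-32,-20,0,0.35]'

```text
t: 4.8
position: [0.5403, -0.0813, 0.1491]
tool_rot: [-179.7, -0.1, 70.0]
ft_force: [-0.1, -0.3, -0.1]
width: 0.0298
```

```bash
python3 - <<'E'
from h import *
for n in("wrist","side"):
    cv2.imwrite(f"pics/{n}4.png",snapshot(n)[:,:,::-1])
a=cv2.imread("pics/wrist4.png");b=cv2.imread("pics/side4.png")
cv2.imwrite("pics/b4.png",np.hstack([cv2.resize(a,(400,300)),cv2.resize(b[160:325,180:400],(400,300))]))
s=state();L=np.load("led.npz");print(s["t"],s["position"],(s["position"][:2]-L["t"])@L["R"]*1000,s["width"],s["ft_force"])
E
```

```text
4.9 [ 0.54178923 -0.08081134  0.15068402] [  -5.31752594 -250.02457727] 0.029512714754363997 [0.00538823 0.65253686 0.46605838]
```

View pics/b4.png

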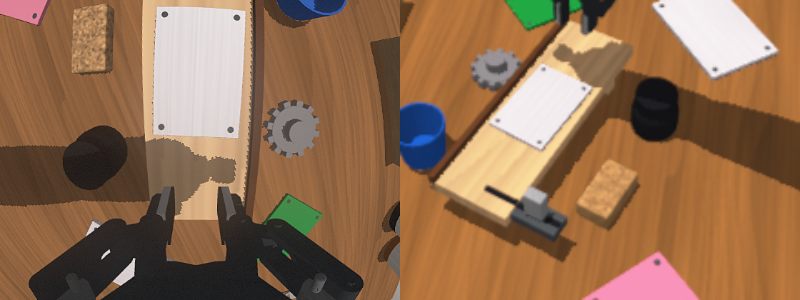

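Both fingers are behind the plate over the board, and the post is out at (535,210). Next I descend carefully.

Call:
move_arm --deltas '[0,0,-35,0,0.35,0,0,-60,0,0.35,0,0,-68,0,0.35,0,0,-70,0,0.35,0,0,-70,0,0.35]'

```text
t: 5.32
position: [0.542, -0.0811, 0.0807]
tool_rot: [-180.0, -0.0, 70.1]
ft_force: [-0.1, -0.8, 0.1]
width: 0.0296
```

Call:
move_arm --deltas '[0,0,-1,0,0.35,0,0,-2,0,0.35,0,0,-2,0,0.35]'

```text
t: 5.57
position: [0.5432, -0.0822, 0.08]
tool_rot: [179.8, -0.0, 70.0]
ft_force: [-0.0, -0.1, -0.6]
width: 0.03
```

Call:
move_arm --deltas '[0,0,-1,0,0.35,0,0,-2,0,0.35,0,0,-2,0,0.35]'

```text
t: 5.82
position: [0.5423, -0.0822, 0.0767]
tool_rot: [180.0, -0.0, 70.0]
ft_force: [0.5, -0.9, 0.1]
width: 0.0296
```

Call:
move_arm --deltas '[0,0,-1,0,0.35,0,0,-1,0,0.35]'

```text
t: 5.98
position: [0.5423, -0.0822, 0.0766]
tool_rot: [179.9, -0.0, 70.0]
ft_force: [-1.3, -0.2, 4.8]
width: 0.03
```

Call:
move_arm --deltas '[0,0,-1,0,0.35,0,0,-1,0,0.35]'

```text
t: 6.15
position: [0.5423, -0.0822, 0.0766]
tool_rot: [179.9, -0.0, 70.0]
ft_force: [-2.9, 0.7, 8.2]
width: 0.0297
```

Touched the board at TCP z = 76.6 mm. I raise 2 mm clear of it and push in small steps.

Call:
move_arm --deltas '[0,0,4,0,0.35,0,0,4,0,0.35,3,8,4,0,0.35,5,15,4,0,0.35,8,22,4,0,0.35,10,28,4,0,0.35,12,34,4,0,0.35,14,40,4,0,0.35]'

```text
t: 6.82
position: [0.556, -0.041, 0.0779]
tool_rot: [-180.0, 0.0, 70.0]
ft_force: [-0.3, -0.0, -0.3]
width: 0.03
```

```bash
python3 - <<'E'
from h import *
for n in("wrist","side"):
    cv2.imwrite(f"pics/{n}5.png",snapshot(n)[:,:,::-1])
a=cv2.imread("pics/wrist5.png");b=cv2.imread("pics/side5.png")
cv2.imwrite("pics/b5.png",np.hstack([cv2.resize(a,(400,300)),cv2.resize(b[160:325,180:400],(400,300))]))
s=state();L=np.load("led.npz");print(s["t"],s["position"],(s["position"][:2]-L["t"])@L["R"]*1000,s["width"],s["ft_force"])
E
```

```text
6.9167 [ 0.5561663  -0.04061082  0.07805846] [  -5.46225326 -207.33077422] 0.029788805336650636 [0.23933205 0.18910566 0.00096749]
```

View pics/b5.png

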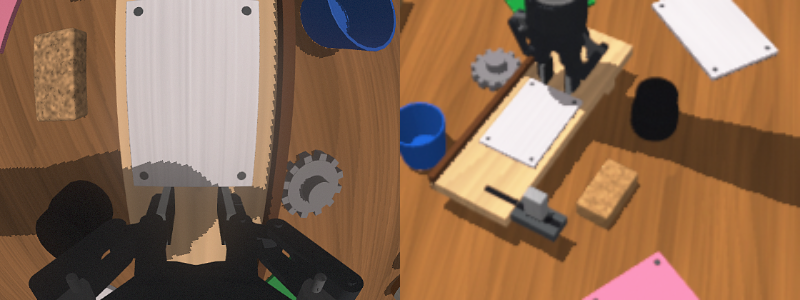

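The plate is being pushed flat and square, with the rear edge against both fingers at (195,185). I'll continue.

Call:
move_arm --deltas '[2,6,0,0,0.35,5,13,0,0,0.35,7,20,0,0,0.35,9,26,0,0,0.35,12,33,0,0,0.35,14,39,0,0,0.35,16,45,0,0,0.35,17,48,0,0,0.35]'

```text
t: 7.58
position: [0.5733, 0.007, 0.0783]
tool_rot: [180.0, -0.0, 70.0]
ft_force: [-0.4, -0.6, -1.0]
width: 0.0299
```

Call:
move_arm --deltas '[2,6,0,0,0.35,5,13,0,0,0.35,7,20,0,0,0.35,9,26,0,0,0.35,11,31,0,0,0.35,12,34,0,0,0.35,13,35,0,0,0.35,13,35,0,0,0.35]'

```text
t: 8.25
position: [0.5862, 0.0414, 0.0783]
tool_rot: [180.0, -0.0, 70.0]
ft_force: [-0.1, -0.1, 0.7]
width: 0.0299
```

```bash
python3 - <<'E'
from h import *
for n in("wrist","side"):
    cv2.imwrite(f"pics/{n}6.png",snapshot(n)[:,:,::-1])
a=cv2.imread("pics/wrist6.png");b=cv2.imread("pics/side6.png")
cv2.imwrite("pics/b6.png",np.hstack([cv2.resize(a,(400,300)),cv2.resize(b[160:325,180:400],(400,300))]))
s=state();L=np.load("led.npz");print(s["t"],s["position"],(s["position"][:2]-L["t"])@L["R"]*1000,s["width"],s["ft_force"])
E
```

```text
8.35 [0.58613823 0.04102053 0.07838927] [  -5.0246637  -120.37215193] 0.029977456401602005 [ 0.02530263 -0.15157428  0.55170222]
```

View pics/b6.png

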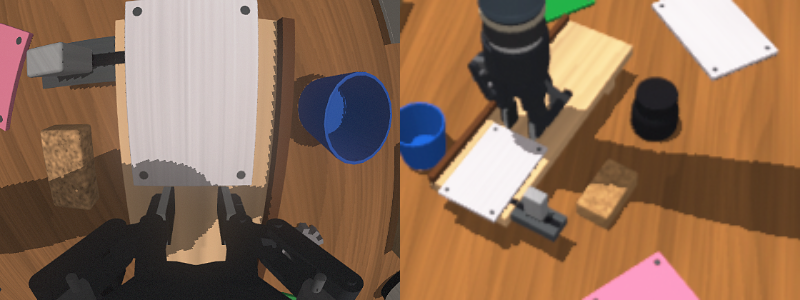

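```bash
python3 - <<'E'
import cv2
im=cv2.imread("pics/wrist6.png");cv2.imwrite("pics/w6.png",cv2.resize(im[0:240,130:420],None,fx=2.5,fy=2.5,interpolation=cv2.INTER_CUBIC))
im=cv2.imread("pics/side6.png");cv2.imwrite("pics/s6.png",cv2.resize(im[160:310,190:340],None,fx=4,fy=4,interpolation=cv2.INTER_CUBIC))
E
```

```text
(no output)
```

View pics/w6.png

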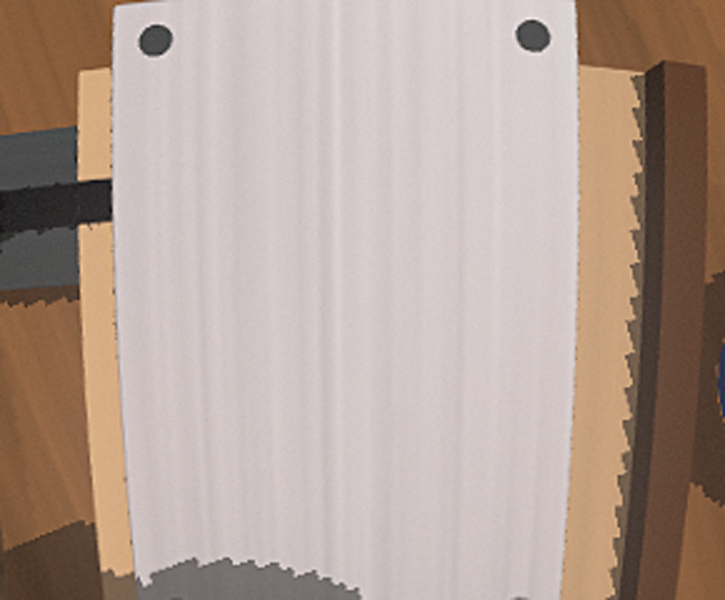

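View pics/s6.png

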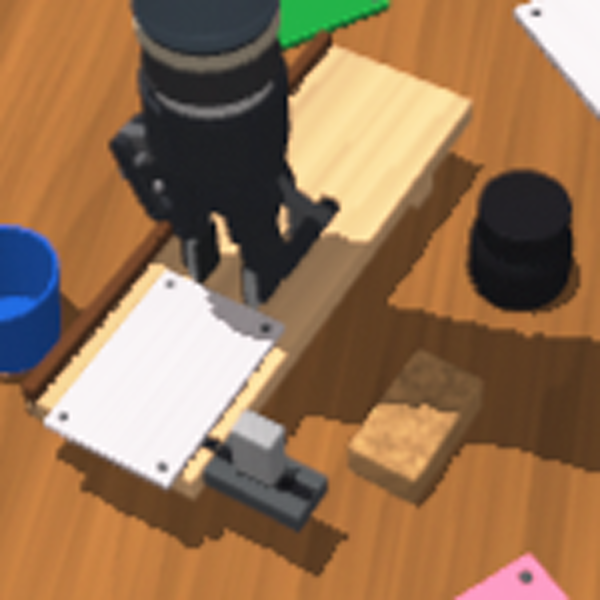

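```bash
python3 - <<'E'
from h import *
ci=camera_info("wrist");L=np.load("led.npz")
for u,v,z in [(176,2.4,.066),(361,1,.066),(186,259,.066),(349,260,.066),(161.6,28.4,.06),(386,32,.06)]:
    print(((back(ci,u,v,z,True)[:2]-L["t"])@L["R"]*1000).round(1))
E
```

```text
[-46.4   9.9]
[33.3  9.8]
[ -46.9 -109.4]
[  31.9 -109.8]
[-54.8  -0.1]
[46.5 -2.1]
```

The plate is square, with its front edge at +9.9 mm and its centre at −50 mm. It needs about 29 mm more.

Call:
move_arm --deltas '[2,5,0,0,0.35,4,10,0,0,0.35,5,15,0,0,0.35,7,20,0,0,0.35,9,24,0,0,0.35,10,26,0,0,0.35,10,27,0,0,0.35,10,27,0,0,0.35]'

```text
t: 9.02
position: [0.5962, 0.0685, 0.0783]
tool_rot: [180.0, -0.0, 70.0]
ft_force: [0.5, 0.6, -0.1]
width: 0.0299
```

Call:
move_arm --deltas '[-3,-9,0,0,0.35,-7,-19,0,0,0.35,-7,-19,30,0,0.35,-7,-19,70,0,0.35,-20,-60,100,0,0.35,-34,-94,120,0,0.35,-34,-94,120,0,0.35,-34,-94,120,0,0.35]'

```text
t: 9.68
position: [0.5624, -0.0294, 0.2016]
tool_rot: [179.7, -0.0, 69.7]
ft_force: [-0.5, -0.1, 0.3]
width: 0.03
```

```bash
python3 - <<'E'
from h import *
for n in("wrist","side","scene"):
    cv2.imwrite(f"pics/{n}7.png",snapshot(n)[:,:,::-1])
a=cv2.imread("pics/scene7.png");b=cv2.imread("pics/side7.png")
cv2.imwrite("pics/b7.png",np.hstack([cv2.resize(a[160:310,180:380],(400,300)),cv2.resize(b[160:325,180:400],(400,300))]))
im=cv2.imread("pics/wrist7.png");cv2.imwrite("pics/w7.png",cv2.resize(im[0:240,130:420],None,fx=2.5,fy=2.5,interpolation=cv2.INTER_CUBIC))
s=state();L=np.load("led.npz");print(s["t"],s["position"],(s["position"][:2]-L["t"])@L["R"]*1000,s["width"],s["ft_force"])
E
```

```text
9.8333 [ 0.56136393 -0.02578288  0.19691905] [  -5.61470594 -191.61900063] 0.029807519681947423 [-0.38319784 -0.09566808  0.09399659]
```

View pics/b7.png

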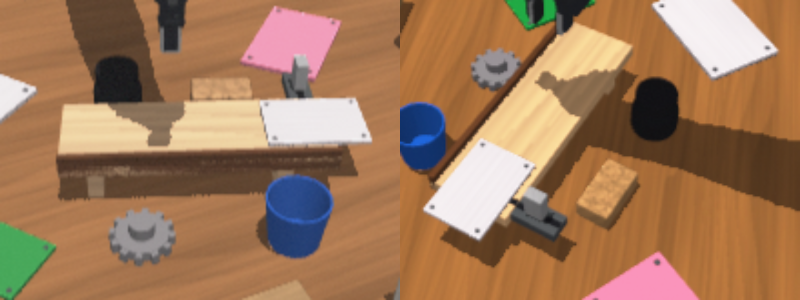

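View pics/w7.png

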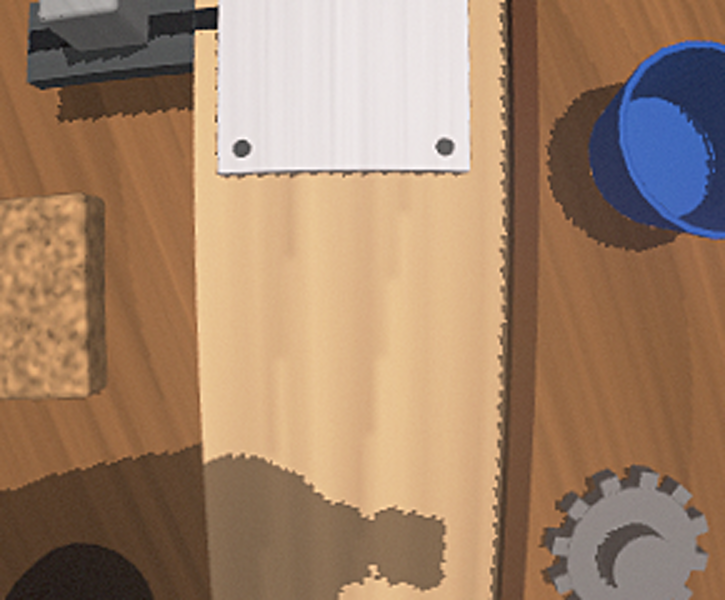

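```bash
python3 - <<'E'
from h import *
ci=camera_info("wrist");L=np.load("led.npz")
for u,v,z in [(217.6,67.6,.066),(317.6,66.8,.066)]:
    print(((back(ci,u,v,z,True)[:2]-L["t"])@L["R"]*1000).round(1))
for n in("scene","side"):
  ci=camera_info(n)
  for th in("stop_post","plate"):
    snapshot(n)
    for r in models.look_for(n,th)[:3]:
        X=np.array(ci["R"]).T@(np.array(r["location"])-np.array(ci["t"]));print(n,th,round(r["p"],2),X.round(3),((X[:2]-L["t"])@L["R"]*1000).round(0))
E
```

```text
[-49.  -76.7]
[ 28.7 -76.7]
scene plate 0.96 [ 0.617 -0.255  0.007] [ 125. -388.]
scene plate 0.84 [ 0.368 -0.241  0.012] [-114. -460.]
scene plate 0.6 [0.62  0.135 0.066] [ -5. -21.]
side stop_post 0.77 [0.547 0.169 0.092] [-85. -13.]
side stop_post 0.44 [0.567 0.01  0.061] [ -12. -156.]
side plate 0.78 [ 0.359 -0.233  0.006] [-125. -456.]
side plate 0.71 [0.619 0.146 0.059] [-10. -10.]
side plate 0.58 [0.376 0.262 0.01 ] [-278.   16.]
```

```bash
python3 - <<'E'
from h import *
im=snapshot("side");ci=camera_info("side");L=np.load("led.npz")
cv2.imwrite("pics/s8.png",cv2.resize(im[225:310,180:310,::-1],None,fx=5,fy=5))
# project expected plate outline for centre y=-20
for x,y in [(-47,40),(33,40),(-47,-80),(33,-80)]:
    w=L["R"]@np.array([x,y])/1000+L["t"];u,v=proj(ci,[*w,.066],False);print(round((u-180)*5),round((v-225)*5))
E
```

```text
216 322
59 240
370 115
220 44
```

View pics/s8.png

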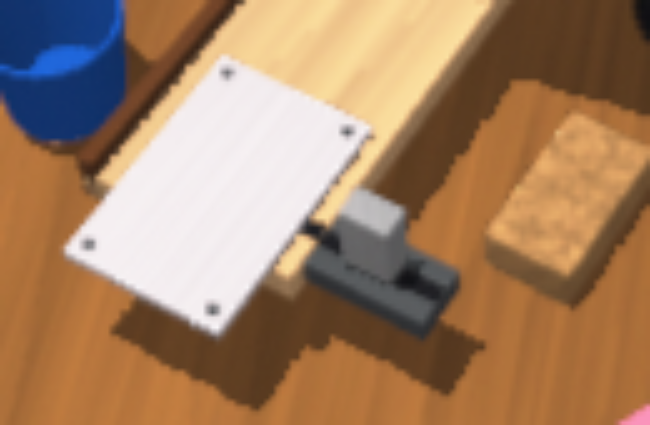

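The plate corners at (217,335), (65,250), (370,130) and (222,57) match the predicted outline, apart from a uniform vertical offset of about 2–3 px in the original picture, roughly 3–4 mm, which is calibration error. The plate lies flat and square, and the post is out.

```bash
python3 -c "
from plant import job;print(job.hand_in())"
```

```text
the job is handed in; nothing more can be done
None
```

I pushed the stop post out with shut fingers until it stalled at its end stop, at about 9 N. I then pushed the plate along the ledge with two slightly opened fingers behind its rear edge, backed off, rose clear and handed the job in at about 10 s.

**Plate:** it lies flat and square on the ledge.
- **Finger position at the last contact:** puts the plate's centre about 20 mm inside the open end, so about 40 mm sticks out.
- **Last wrist picture:** gives about −17 mm for the same centre. The arm was still settling when it was taken.
- **Side-camera network:** reports about −10 mm. It sees the middle of the visible surface and is only good to about 4 mm plus calibration error. The scene-camera network reports −21 mm.
- All of these fall within the allowed −34 to −8 mm. The side-camera value is the closest to the limit, and its outline check showed a uniform offset of about 3–4 mm that I put down to calibration.

**Post:** it shows fully out on the guide in the last side and scene pictures. I did not measure its final travel in the last pictures beyond the stall and the view.

**Bystanders:** none looked moved in the pictures. I did not re-measure their positions.

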